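# Reverse the ratchet and clamp the brick

## Task

Clamp the brick in the ratchet bench clamp. The red direction lever is still set to loosen: flip it right over to the tightening side first, then swing the knobbed ratchet handle to and fro until the brick is pressed firmly against the tail stop (the working stroke then takes about 4 to 5 newtons more at the knob than while the jaw ran free), and let go. Do not wind the jaw open, do not over-tighten or the brick cracks, and leave the cup, the tin and the wedge where they stand.

Things in the scene. Friction and masses are not known exactly. Their poses are not given: they have to be found in the camera images.
- clamp: The same clamp's base. Origin under the ratchet axis on the bench; axes as ratchet_axis. The handle's bar is dark steel, 26 mm wide, its top 78 mm above the bench.
- ratchet_axis (a point): Bench clamp, fixed: grey base plate 120 x 415 x 10 mm, blue gear housing at one end. Point on the vertical axis of its toothed steel ratchet wheel (65 mm across, 16 teeth, 0.39 rad a click), 78 mm above the bench, level with the top of the handle's bar. +y runs along the base, the way the jaw closes, to the brick and tail stop; z is up.
- ratchet_handle (a joint): Swing of the handle about the ratchet axis, rad, + anticlockwise from above, -0.7 to 0.7. At q it points along (sin q, -cos q) of ratchet_axis: at 0 away from the brick. Lever at tighten: the + swing drives the jaw shut, 12 mm per rad; the - swing only clicks. Lever at loosen: the - swing opens the jaw. After a reversal up to 0.4 rad is idle. A friction brake holds the wheel where it is left.
- knob_center (a point): Centre of the black upright knob (26 mm across, 50 mm tall, top 130 mm above the bench) on the handle, 140 mm from the ratchet axis; spins freely on its pin. Force along its path on the + stroke: 8 to 9 N with the jaw free (5 to 7 N when halted), 1 N more pushing the brick, then + 0.3 N per mm of path once it bears on the tail stop. 4 to 5 N above free is well clamped, 3.5 to 7 do, 9 cracks it.
- pawl_lever (a joint): Turn of the red direction lever on its pivot, rad, anticlockwise from above positive. The pivot stands on the handle's bar 50 mm from the ratchet axis; the lever points back towards the ratchet axis. It starts at about -0.4 (its end stop, loosen); +0.4 (the other stop) is tighten. It stays wherever it is left; only near a stop is the pawl set.
- lever_tab (a point): Middle (100 mm above the bench) of the upright red tab at the lever's free end, 44 mm from its pivot. The tab is 10 mm thick along its travel, 14 mm the other way, 88 to 114 mm above the bench. From loosen to tighten it travels 34 mm, to -x of ratchet_axis when the handle is at 0. Takes 3 to 4 N to move, then meets its stop; pinch or push it.
- jaw (a joint): Travel of the blue sliding jaw along the base, m; 0 at the start, grows as it closes towards the brick, negative when wound open. It needs between about 9 and 23 mm to clamp the brick.
- jaw_pad: Black pad (76 x 8 x 40 mm) on the jaw, backed by stiff springs. Its own origin lies under the ratchet axis at bench height when the jaw is at 0; its face is about 85 mm further along its +y.
- tail_stop: Blue tail stop with a black pad across the far end of the base, pinned for this job. Its origin moves with it; its pad face, looking back to the jaw, is about 195 mm along its +y from its origin.
- brick: New red brick, about 100 x 190 x 56 mm (a fired brick is not exact to the millimetre), 1.95 kg, lying loose on the base between jaw and tail stop, to be clamped across its 100 mm width. Origin at the centre of its underside, 10 mm above the bench; its x axis is the 100 mm way. It cracks if over-tightened.
- enamel_cup: Pale blue enamel mug, 70 mm across, 78 mm tall, bystander. Origin at its underside.
- tin: Rusty tin, 72 mm across, 80 mm tall, bystander. Origin at the centre of its underside.
- wedge: Hardwood wedge, 36 x 130 x 28 mm, bystander. Origin at the centre of its underside.
Not all that is in view belongs to the job. Leave any white look-alike of the brick alone.

How it is judged:
By the outcome, as a careful person would: the job done as asked, in the order asked, and still so for the second after the job is handed in, with the robot touching nothing.
It also fails if it takes over 67 s, if anything falls off the work surface, if the arm or the gripper's body presses on something with over 40 N, if the wrist force passes 120 N, or if a joint passes its speed limit or range.

## Robot

A 6-joint arm with a two-finger parallel gripper is mounted at the origin on the work surface; the furniture and walls round the work are solid. World frame = base frame: x ahead of the robot, y to its left, z up, the work surface at z = 0. Lengths are in m, angles in rad, forces in N, time in s.
With the tool pointing down it reaches from about 0.325 to 0.775 m from the base axis. Payload 5.5 kg.
Tool frame: the origin (TCP) lies where the fingers leave the gripper's body, on its centre line; the fingertips stand robot.finger_overhang ahead of it and the grasp point (between the pads) lies 54 mm ahead of it (robot.finger_overhang is the distance from the TCP to the fingertips, in m); z points along the fingers, x is the direction in which the jaws open and shut, and the axes are right-handed (so a half turn about z gives the same grasp; the last joint's range is limited). The gripper opens to 85 mm and grips with 20 to 120 N. Pads are 22 mm wide; open, the fingers measure 114 mm over their backs; the gripper's body (76 mm by 85 mm) begins 54 mm behind the grasp point. The pads swing forward as they close: fully open they stand 13 mm farther back than shut.
Start: joints at [1.285, 0.091, 1.231, -0, 1.82, -0.057], TCP at [0.136, 0.584, 0.304] pointing down, gripper open.
Joint ranges: [-2.87, 2.87], [-0.86, 2.18], [0.17, 2.46], [-1.51, 4.65], [0.06, 2.69], [-2.65, 2.65]. Speed limits (rad/s): [2.57, 2.57, 3.01, 3.14, 3.14, 3.14].

## Interface

Orientations are given as [roll, pitch, yaw] about the fixed x, y, z axes, in that order (R = Rz(yaw) Ry(pitch) Rx(roll)).
In Python, from rig import robot, get_obs, eyes, spotter gives the robot as it stands. Calls block until the motion is done:
- robot.goto(position, orientation): joint-space move of the TCP to a pose.
- robot.move_linear(position, frame=None, feed=0.15, stop_force=None): straight line of the TCP; frame=None keeps the orientation; feed is the mean speed in m/s. With stop_force (N) it stops when the force on the tool has changed by that much, and returns True; else False.
- robot.set_joints(angles): joint-space move.
- robot.move_gripper(opening): opening from 0.0 (shut) to 1.0 (fully open); the grip force is fixed at half the most; returns when the fingers have stopped.
- robot.hold(seconds).
- robot.ik(position, orientation): joint angles nearest the present ones, or None.
- get_obs(): the state.
- eyes.grab_frame(name): name is "scene" or "top" or "wrist"; returns a dict with "img" (480x640x3 uint8, red, green, blue), "z_map" (480x640 float32, m along the optical axis (not along the pixel's ray), 0 where there is no reading), "fx", "fy", "cx", "cy" (pixels), "rvec" (rotation vector, rad) and "tvec" (3), from world to camera coordinates, as OpenCV has them; the wrist camera has in their place "mount" (4x4, takes a point from camera to tool coordinates, whose origin is the TCP and whose axes are the tool frame's). Camera axes: x right, y down, z forward; pixel columns grow to the right and rows downward; lengths in m; the calibration is good to about 2 mm. A picture is of the moment at which its call begins: read the wrist's pose just before it.
A pose or a line that the arm cannot do raises robot.Unreachable and nothing moves.
- robot.job_done(): hands the job in, once; it reports no verdict.
Trained networks look in a picture, given as the dict that the camera call returned (one of the last four; its "shot" number tells which), for a name from the list of things; names that differ only in an ending like _2 or _b are one class to them, and where a whole thing is asked for, a point or a joint stands for the part that bears it (a point fixed in the world has none). Each returns a list of dicts, best first, with "p" (0 to 1); they miss things now and then, are a little off and sometimes report something else, mostly with a low value. They report only what shows in the picture. A call takes as long as a camera call. They do not tell look-alikes from the thing itself.
- spotter.outline_of(query, picture): "region" (480x640 bool, what is visible of it) and "position" ([column, row] in pixels, amid what is visible of it).
- spotter.place_of(query, picture): "position" ([column, row] in pixels: a listed point, or the origin of a listed thing).
The state is a dict: "clock": time; "q": joint angles; "dq": joint speeds; "tau": joint torques, N m; "eef_pos": TCP position; "eef_rot": TCP orientation; "force": force on the tool from outside, world axes, zero at the start; "moment": the same for the moment, N m; "grip_width": opening from 0.0 (shut) to 1.0 (fully open).
Only numpy, scipy, OpenCV 4.12 (cv2) and the standard library are available. Lean on these libraries where they do the work, as an engineer would, in place of code of your own. Each camera call takes 0.05 s, during which the arm holds its last target.

## Working session

There is one attempt and no reset: what is moved stays moved. The work goes in short steps, each a Python script; the robot and the scene stay as the last script left them, time stands still between calls to the robot, and variables do not carry over. Pictures are saved under pics/ and viewed, and the job is handed in when it is done.

```bash
ls; mkdir -p pics
cat > h.py <<'E'
import numpy as np, cv2
from rig import robot, get_obs, eyes, spotter
def save(f,n): cv2.imwrite('pics/'+n,f['img'][:,:,::-1])
def toworld(f,u,v,z=None,h=None):
    R,_=cv2.Rodrigues(np.array(f['rvec'],float)); t=np.array(f['tvec'],float).ravel()
    d=np.array([(u-f['cx'])/f['fx'],(v-f['cy'])/f['fy'],1.0])
    c=-R.T@t; w=R.T@d
    if h is not None: z=(h-c[2])/w[2]
    return c+w*z
def proj(f,p):
    R,_=cv2.Rodrigues(np.array(f['rvec'],float)); c=R@np.array(p,float)+np.array(f['tvec'],float).ravel()
    return f['fx']*c[0]/c[2]+f['cx'], f['fy']*c[1]/c[2]+f['cy']
E
python3 - <<'E'
from h import *
o=get_obs(); print({k:np.round(v,3) for k,v in o.items()}, robot.finger_overhang)
H={'ratchet_axis':.078,'knob_center':.105,'lever_tab':.1,'clamp':0,'brick':.01,'jaw_pad':0,'tail_stop':0,'enamel_cup':0,'tin':0,'wedge':0}
for cam in ['top','scene']:
    f=eyes.grab_frame(cam); save(f,cam+'0.png')
    for n,h in H.items():
        for r in spotter.place_of(n,f)[:2]:
            u,v=r['position']; print(cam,n,round(r['p'],2),np.round([u,v]),np.round(toworld(f,u,v,h=h),3), round(float(f['z_map'][int(v)%480,int(u)%640]),3))
print(get_obs()['clock'])
E
```

```text
pics
{'clock': np.float64(0.0), 'q': array([ 1.285,  0.092,  1.232, -0.   ,  1.82 , -0.057]), 'dq': array([ 0.   , -0.001,  0.   ,  0.001,  0.001,  0.   ]), 'tau': array([ 1.0000e-03, -4.5873e+01, -4.1802e+01, -0.0000e+00,  1.2000e-02,
       -0.0000e+00]), 'eef_pos': array([0.136, 0.584, 0.303]), 'eef_rot': array([-3.141e+00,  2.000e-03,  1.342e+00]), 'force': array([-0.014,  0.254,  0.603]), 'moment': array([-0.041,  0.014,  0.021]), 'grip_width': np.float64(1.001)} 0.0726
top ratchet_axis 0.74 [286. 232.] [0.543 0.069 0.078] 1.361
top knob_center 0.58 [339. 240.] [ 0.517 -0.062  0.105] 1.31
top lever_tab 0.73 [289. 226.] [0.556 0.057 0.1  ] 1.335
top clamp 0.6 [284. 232.] [0.55  0.081 0.   ] 1.363
top brick 0.76 [235. 221.] [0.582 0.208 0.01 ] 1.387
top brick 0.73 [233. 317.] [0.333 0.214 0.01 ] 1.373
top jaw_pad 0.22 [350. 296.] [ 0.382 -0.089  0.   ] 1.412
top enamel_cup 0.95 [402. 166.] [ 0.717 -0.233  0.   ] 1.446
top tin 0.76 [418. 269.] [ 0.446 -0.264  0.   ] 1.38
top wedge 0.56 [348. 296.] [ 0.38  -0.081  0.   ] 1.411
scene ratchet_axis 0.77 [288. 205.] [0.546 0.07  0.078] 1.068
scene knob_center 0.68 [311. 237.] [ 0.518 -0.064  0.105] 0.957
scene knob_center 0.44 [341. 346.] [ 0.412 -0.309  0.105] 0.836
scene lever_tab 0.71 [294. 196.] [0.564 0.07  0.1  ] 1.049
scene lever_tab 0.37 [342. 344.] [ 0.419 -0.304  0.1  ] 0.862
scene clamp 0.92 [288. 224.] [0.547 0.081 0.   ] 1.07
scene clamp 0.52 [276. 189.] [0.591 0.208 0.   ] 1.136
scene brick 0.76 [275. 188.] [0.586 0.205 0.01 ] 1.14
scene brick 0.7 [187. 229.] [0.325 0.208 0.01 ] 1.059
scene tin 0.79 [342. 350.] [ 0.445 -0.277  0.   ] 0.85
scene wedge 0.76 [270. 297.] [ 0.391 -0.082  0.   ] 0.975
1.1
```

View pics/top0.png

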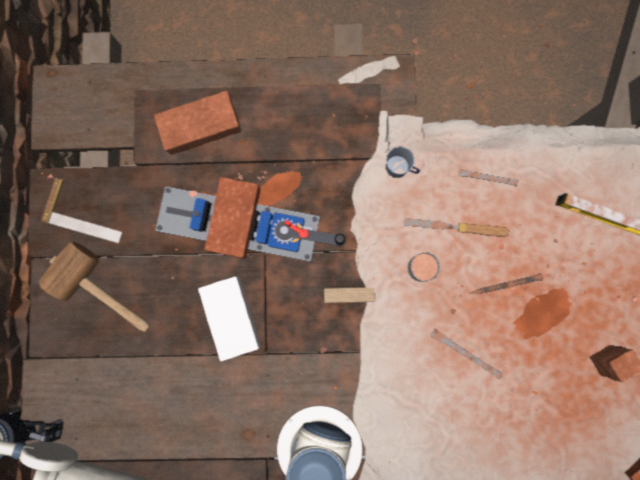

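View pics/scene0.png

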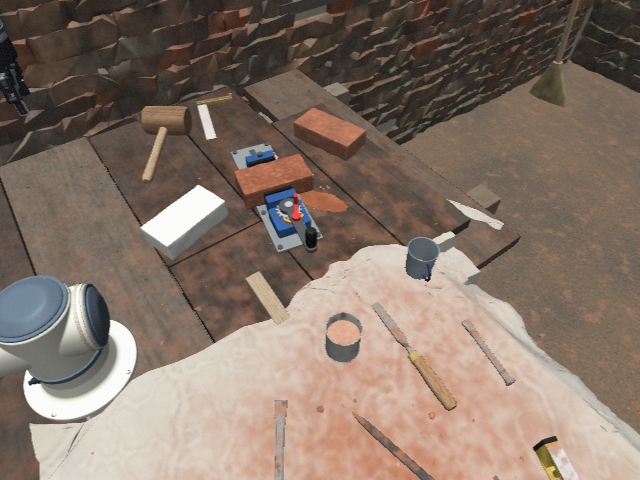

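Run:
```python
import cv2
a=cv2.imread('pics/top0.png')[170:300,190:370]; b=cv2.imread('pics/scene0.png')[150:280,210:390]
import numpy as np
cv2.imwrite('pics/crop0.png',np.vstack([cv2.resize(x,None,fx=2.25,fy=2.25,interpolation=3) for x in (a,b)]))
```

```text
(no output)
```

View pics/crop0.png

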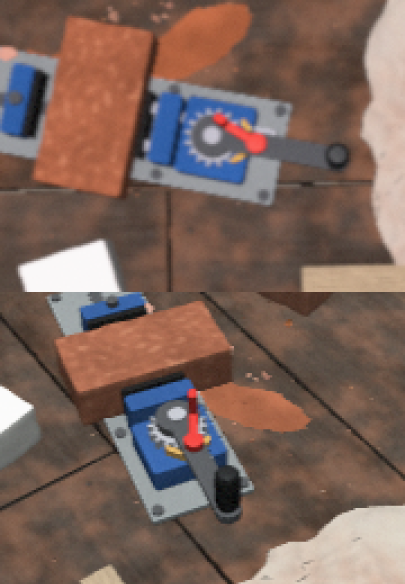

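Candidates in the top view: the job is the clamp with its ratchet at (285,232), red lever at (295,230), knob at (339,240) and the red brick on its base at (235,218). Look-alikes are the white brick (228,318) and a spare red brick (197,122), neither of them on the base, plus the dark tool on the left. The lever tab sits on the +x (far) side, so it is set to loosen. Next I'll take a close look with the wrist camera.

```bash
cat >> h.py <<'E'
from scipy.spatial.transform import Rotation as Ro
def wristframe():
    o=get_obs(); f=eyes.grab_frame('wrist')
    T=np.eye(4); T[:3,:3]=Ro.from_euler('xyz',o['eef_rot']).as_matrix(); T[:3,3]=o['eef_pos']
    M=T@np.array(f['mount']); Rc=M[:3,:3].T
    f['rvec']=Ro.from_matrix(Rc).as_rotvec(); f['tvec']=-Rc@M[:3,3]
    return f
E
python3 - <<'E'
from h import *
robot.goto([0.53,0.0,0.36],[np.pi,0,-0.26])
f=wristframe(); save(f,'w1.png'); print(np.array(f['mount']).round(3))
for n,h in {'ratchet_axis':.078,'knob_center':.105,'lever_tab':.1,'clamp':0}.items():
    for r in spotter.place_of(n,f)[:2]:
        u,v=r['position']; print(n,round(r['p'],2),np.round([u,v]),np.round(toworld(f,u,v,h=h),4))
for n in ['pawl_lever','knob_center','jaw_pad','brick','tail_stop']:
    for r in spotter.outline_of(n,f)[:1]:
        print(n,r['p'],r['position'],r['region'].sum())
np.savez('w1.npz',**{k:v for k,v in f.items() if k!='shot'})
print(get_obs()['clock'])
E
```

```text
[[ 1.    -0.     0.001 -0.001]
 [-0.     0.957  0.29  -0.075]
 [-0.001 -0.29   0.957 -0.069]
 [ 0.     0.     0.     1.   ]]
ratchet_axis 0.98 [317. 107.] [0.5458 0.0751 0.078 ]
knob_center 0.71 [330. 282.] [ 0.5205 -0.0622  0.105 ]
lever_tab 0.73 [336. 119.] [0.558  0.0634 0.1   ]
clamp 0.79 [319. 106.] [0.5481 0.0763 0.    ]
pawl_lever 0.96 [325.7, 149.5] 1660
jaw_pad 0.9 [314.7, 6.1] 1249
brick 0.83 [47.4, 34.6] 9977
4.1083
```

View pics/w1.png

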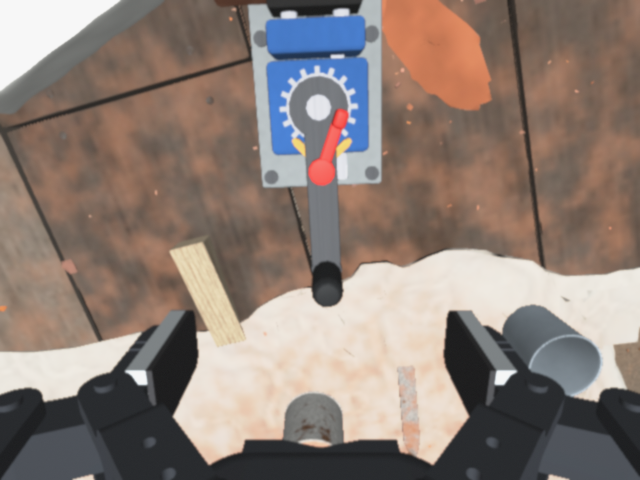

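Run:
```python
from h import *
f=dict(np.load('w1.npz'))
P=lambda u,v,h: toworld(f,u,v,h=h)
for a,b in [((250,8),(263,187)),((382,10),(382,182))]:
    A,B=P(*a,.01),P(*b,.01); d=A-B; print(A.round(4),B.round(4),np.arctan2(d[1],d[0]))
print('knobtop',P(326,270,.13),'tabtop',P(341,116,.114),'pivot',P(322,172,.09),'hub',P(318,107,.085))
im=f['img'][80:310,230:430]; cv2.imwrite('pics/w1c.png',cv2.resize(im[:,:,::-1],None,fx=2.6,fy=2.6,interpolation=2))
z=f['z_map']
for u,v in [(326,268),(341,116),(322,172),(318,107),(300,100),(325,220),(331,145)]:
    print(u,v,toworld(f,u,v,z=z[v,u]).round(4))
```

```text
[0.5097 0.1725 0.01  ] [0.4736 0.0154 0.01  ] 1.3447710767924699
[0.6232 0.1408 0.01  ] [ 0.59   -0.0102  0.01  ] 1.3543809869686392
knobtop [ 0.52251987 -0.04114333  0.13      ] tabtop [0.56141871 0.06460607 0.114     ] pivot [0.53721051 0.02591685 0.09      ] hub [0.5469255  0.07497069 0.085     ]
326 268 [ 0.5207 -0.0495  0.1037]
341 116 [0.5615 0.0646 0.113 ]
322 172 [0.5372 0.0257 0.0885]
318 107 [0.5469 0.075  0.0807]
300 100 [0.5345 0.0838 0.0774]
325 220 [ 0.5288 -0.0163  0.0777]
331 145 [0.5495 0.0444 0.0875]
```

View pics/w1c.png

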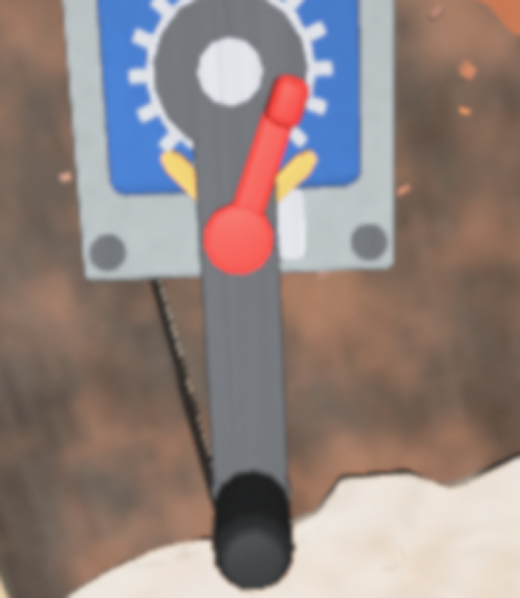

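Run:
```python
from h import *
f=dict(np.load('w1.npz')); print('knobtop',toworld(f,327.3,294.6,h=.13))
robot.move_gripper(0.0)
print(robot.finger_overhang,get_obs()['grip_width'])
robot.goto([0.600,0.057,0.25],[np.pi,0,-0.183])
f=wristframe(); save(f,'w2.png')
z=f['z_map']; m=(z>0)&(z<0.2); v,u=np.nonzero(m)
M=np.array(f['mount']); pc=np.stack([(u-f['cx'])/f['fx']*z[m],(v-f['cy'])/f['fy']*z[m],z[m],np.ones(len(u))])
pt=(M@pc)[:3]; print(pt.min(1),pt.max(1)); 
s=pt[2]>.05; print(pt[:,s].min(1),pt[:,s].max(1))
for n,h in {'ratchet_axis':.078,'knob_center':.105,'lever_tab':.1}.items():
    for r in spotter.place_of(n,f)[:1]:
        a,b=r['position']; print(n,round(r['p'],2),np.round([a,b]),np.round(toworld(f,a,b,h=h),4))
o=get_obs();print(o['clock'],o['force'])
```

```text
knobtop [ 0.51836086 -0.06109896  0.13      ]
0.0726 -0.0003412726476910415
[-0.05929573 -0.01950775 -0.01733845] [0.05770207 0.01197044 0.07029126]
[-0.01442743 -0.01279054  0.05000074] [ 0.01280876 -0.00677617  0.07029126]
lever_tab 0.69 [248. 252.] [0.56   0.0634 0.1   ]
5.7 [-0.40542079  0.08848694  0.01769678]
```

View pics/w2.png

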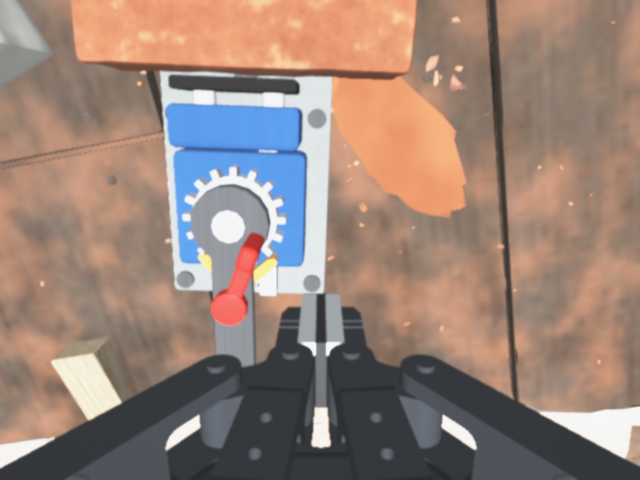

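Run:
```python
from h import *
robot.move_linear([0.600,0.057,0.1656])
o=get_obs(); print(o['clock'],o['force'])
d=np.array([-.983,.184]); e=np.array([.5453,.0646])+d*.010
r=robot.move_linear([e[0],e[1],0.1656],feed=0.04,stop_force=7.5)
o=get_obs(); print(r,o['clock'],o['eef_pos'],o['force'])
p=o['eef_pos']
robot.move_linear([p[0]+.03,p[1]-.0055,0.1656])
robot.move_linear([0.585,0.03,0.27],feed=.3)
f=wristframe(); save(f,'w3.png'); np.savez('w3.npz',**{k:v for k,v in f.items() if k!='shot'})
for n,h in {'ratchet_axis':.078,'knob_center':.105,'lever_tab':.1}.items():
    for r in spotter.place_of(n,f)[:1]:
        a,b=r['position']; print(n,round(r['p'],2),np.round([a,b]),np.round(toworld(f,a,b,h=h),4))
print(get_obs()['clock'])
```

```text
6.4167 [-0.1950256  -0.77917182 -0.10873833]
True 7.6333 [0.54764662 0.06466522 0.16606454] [3.03961599 0.62055661 1.92853335]
ratchet_axis 0.92 [249. 172.] [0.5478 0.0743 0.078 ]
lever_tab 0.67 [210. 191.] [0.5274 0.0703 0.1   ]
8.6917
```

View pics/w3.png

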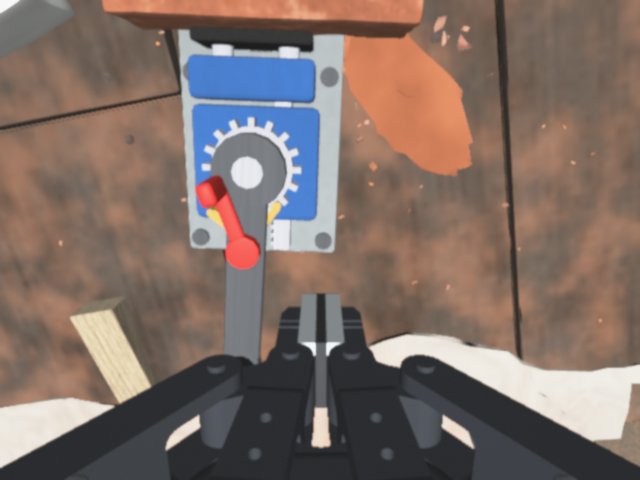

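Run:
```python
from h import *
f=dict(np.load('w3.npz')); z=f['z_map']
pv=toworld(f,243,253,h=.09); 
print(pv, toworld(f,243,253,z=z[253,243]))
im=f['img'][140:280,170:310]; cv2.imwrite('pics/w3c.png',cv2.resize(im[:,:,::-1],None,fx=4,fy=4,interpolation=2))
hub=toworld(f,247,172,h=.081);print(hub)
for uv in [(207,185),(210,188),(209,191)]:
    t=toworld(f,*uv,h=.114); d=t-pv; h=hub-pv; print(t,np.hypot(*d[:2]), np.arctan2(d[1],d[0])-np.arctan2(h[1],h[0]))
```

```text
[0.53481638 0.02713124 0.09      ] [0.53389746 0.02600438 0.08629378]
[0.5473185  0.07512098 0.081     ]
[0.53076447 0.07583166 0.114     ] 0.04886868629169188 0.33786131110132644
[0.53193652 0.07394791 0.114     ] 0.04690515821634878 0.3162879668229308
[0.53098186 0.07245359 0.114     ] 0.045484270709823305 0.33925626570640266
```

View pics/w3c.png

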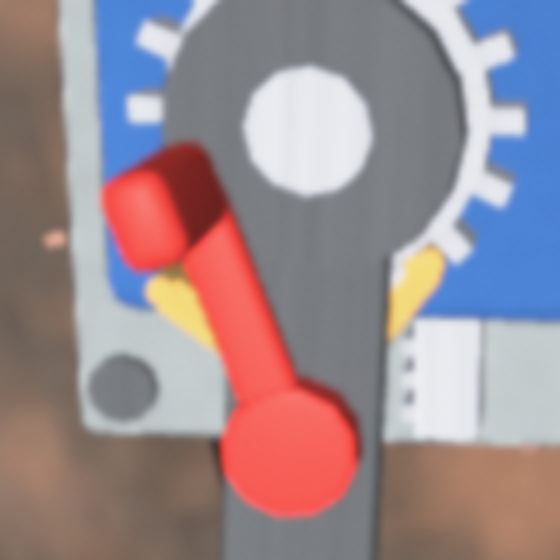

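```bash
cat >> h.py <<'E'
A=np.array([.5468,.0750]); YB=1.349; Rk=.14; ZT=.159
def kpos(q,r=Rk):
    a=YB-np.pi+q; return A+r*np.array([np.cos(a),np.sin(a)])
def frame(q): return [np.pi,0,YB-np.pi/2+q]
def fo(q):
    F=np.array(get_obs()['force']); a=YB-np.pi+q; rd=np.array([np.cos(a),np.sin(a)]); td=np.array([-rd[1],rd[0]])
    return F[:2]@td,F[:2]@rd,F[2]
def seg(q,feed=.15,sf=None):
    p=kpos(q); return robot.move_linear([p[0],p[1],ZT],frame=frame(q),feed=feed,stop_force=sf)
def qnow():
    p=np.array(get_obs()['eef_pos'])[:2]-A; return np.arctan2(p[1],p[0])-(YB-np.pi), np.hypot(*p)
E
python3 - <<'E'
from h import *
robot.move_linear([0.58,0.0585,0.1656],feed=.3)
d=np.array([-.983,.184]); e=np.array([.5453,.0646])+d*.012
r=robot.move_linear([e[0],e[1],0.1656],feed=0.05,stop_force=12)
o=get_obs(); print(r,o['clock'],o['eef_pos'],o['force'])
p=o['eef_pos']
robot.move_linear([p[0]+.03,p[1]-.0055,0.1656])
robot.move_linear([0.56,0.03,0.25],feed=.3)
robot.move_gripper(1.0)
robot.goto([.519,-.062,.25],frame(.04))
f=wristframe(); save(f,'w4.png'); np.savez('w4.npz',**{k:v for k,v in f.items() if k!='shot'})
for n,h in {'ratchet_axis':.078,'knob_center':.105,'lever_tab':.1}.items():
    for r in spotter.place_of(n,f)[:1]:
        a,b=r['position']; print(n,round(r['p'],2),np.round([a,b]),np.round(toworld(f,a,b,h=h),4))
print(get_obs()['clock'])
E
```

```text
True 9.9 [0.54614414 0.06494015 0.1662084 ] [3.63217119 2.32039814 0.71512754]
knob_center 0.94 [283. 250.] [ 0.4987 -0.0567  0.105 ]
12.175
```

View pics/w4.png

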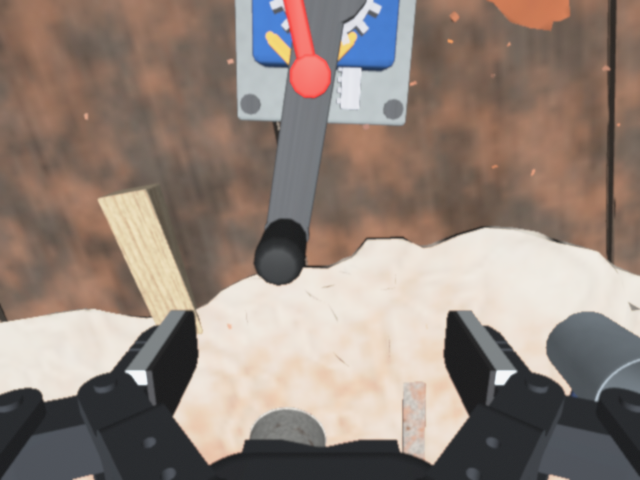

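```bash
python3 - <<'E'
from h import *
q=-.127
p=kpos(q); print(p)
robot.goto([p[0],p[1],.22],frame(q))
r=robot.move_linear([p[0],p[1],ZT],stop_force=15); print(r)
robot.move_gripper(0.36); o=get_obs(); print(o['grip_width'],o['clock'],fo(q))
for q in np.arange(0.05,.66,.15):
    t=seg(q); print(round(q,2),t,np.round(qnow(),3),np.round(fo(q),2),round(get_obs()['clock'],2))
f=eyes.grab_frame('top'); save(f,'t5.png')
E
python3 -c "
import cv2;a=cv2.imread('pics/t5.png')[170:300,140:370];cv2.imwrite('pics/t5c.png',cv2.resize(a,None,fx=3.4,fy=3.4,interpolation=2))"
```

```text
[ 0.49895264 -0.05656987]
False
0.3599194124885382 13.5833 (np.float64(-0.11664779969512501), np.float64(-0.2444145193671847), np.float64(-0.34670357916905337))
0.05 False [0.046 0.14 ] [-4.31  0.36  2.08] 13.91
0.2 False [0.197 0.14 ] [-3.07  0.3   0.83] 14.21
0.35 False [0.346 0.14 ] [-3.31  0.56  0.3 ] 14.51
0.5 False [0.496 0.14 ] [-4.19  0.71  0.37] 14.81
0.65 False [0.647 0.14 ] [-3.51  0.07 -0.35] 15.11
```

View pics/t5c.png

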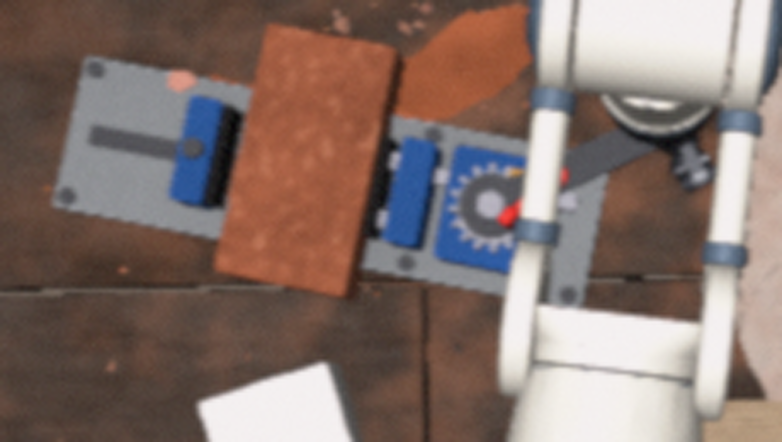

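Run:
```python
from h import *
for q in [.4,.15,-.1,-.35,-.6,-.655]:
    t=seg(q,feed=.2); print(round(q,2),np.round(qnow(),3),np.round(fo(q),2),round(get_obs()['clock'],2))
# forward: idle
seg(-.62); print(fo(-.62))
q=-.62; T=7.0
while q<-.05:
    tgt=q+.13
    t=seg(tgt,feed=.06,sf=T); qq=qnow()[0]; f1=fo(qq)
    print('T',T,t,round(q,3),'->',round(qq,3),np.round(f1,2),round(get_obs()['clock'],2))
    q=qq
    if f1[0]<-1.5 or t:
        seg(q-.025,feed=.1); print('  slack',np.round(fo(q),2)); q=q-.025
    if t: T+=.5
```

```text
0.4 [0.401 0.14 ] [ 0.39 -0.07 -0.08] 15.56
0.15 [0.154 0.14 ] [-1.44  0.19  0.04] 15.96
-0.1 [-0.098  0.14 ] [-4.49 -0.12  2.03] 16.36
-0.35 [-0.343  0.14 ] [-0.41 -0.3  -0.17] 16.76
-0.6 [-0.595  0.14 ] [-0.74  0.01 -0.74] 17.16
-0.66 [-0.65  0.14] [-0.94 -0.    0.64] 17.41
(np.float64(-0.28820205624840756), np.float64(-1.046648988670312), np.float64(-0.2652363963341678))
T 7.0 False -0.62 -> -0.496 [-6.45 -0.37  2.35] 18.11
  slack [-4.99  0.22  1.68]
T 7.0 False -0.521 -> -0.393 [-6.73  0.27  2.68] 18.81
  slack [-5.32 -0.21  1.24]
T 7.0 False -0.418 -> -0.291 [-6.7   0.1   2.45] 19.51
  slack [-4.93 -0.47  1.71]
T 7.0 False -0.316 -> -0.19 [-6.58  0.11  3.93] 20.21
  slack [-4.96 -0.97  2.09]
T 7.0 False -0.215 -> -0.088 [-6.21  0.52  3.33] 20.91
  slack [-5.32  0.05  2.2 ]
T 7.0 False -0.113 -> 0.013 [-5.77  0.62  2.74] 21.61
  slack [-5.94 -0.28  3.18]
```

```bash
python3 - <<'E'
from h import *
print(qnow())
for i in range(4):
    robot.hold(.1); print(np.round(fo(qnow()[0]),2),get_obs()['grip_width'])
seg(qnow()[0]-.02,feed=.1)
for i in range(3):
    print(np.round(fo(qnow()[0]),2)); robot.hold(.1)
print(qnow(),get_obs()['clock'])
f=eyes.grab_frame('wrist'); save(f,'w6.png'); f=eyes.grab_frame('top'); save(f,'t6.png')
E
python3 -c "
import cv2;a=cv2.imread('pics/t6.png')[170:300,140:370];cv2.imwrite('pics/t6c.png',cv2.resize(a,None,fx=3.4,fy=3.4,interpolation=2))"
```

```text
(np.float64(-0.015551533394682515), np.float64(0.14034903514217528))
[-4.78  0.2   2.46] 0.35902154957023924
[-5.84 -0.45  2.07] 0.3626384937687723
[-5.76  0.19  2.59] 0.36185280641129985
[-5.82 -0.54  3.06] 0.3590953498676872
[-4.14  0.51  0.54]
[-3.35  0.68  2.16]
[-4.2   0.58  1.31]
(np.float64(-0.03546312918004024), np.float64(0.1400590463294619)) 22.8083
```

View pics/t6c.png

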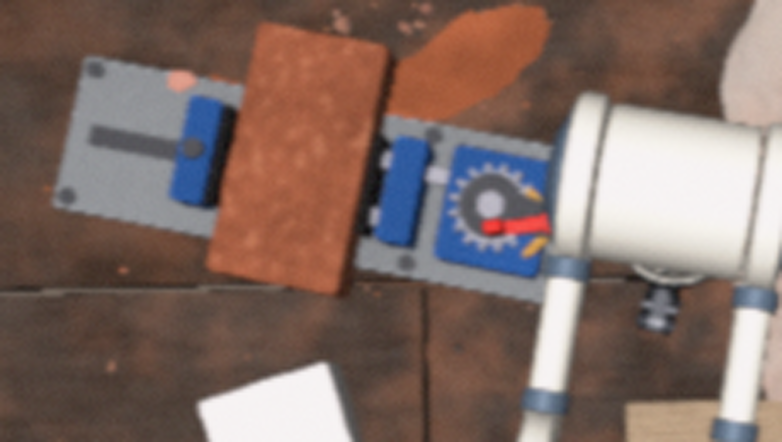

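View pics/w6.png

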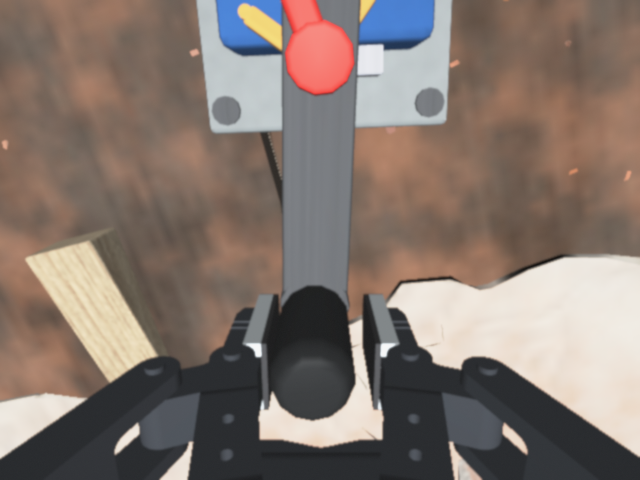

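```bash
cat >> h.py <<'E'
def hf(n=4):
    L=[]
    for i in range(n):
        robot.hold(.04); L.append(fo(qnow()[0])[0])
    return -np.mean(L)
E
python3 - <<'E'
from h import *
q=qnow()[0]; lev=9.0; F0=hf(); hist=[]
for i in range(9):
    tgt=min(q+.06,.655); T=lev-F0
    t=seg(tgt,feed=.05,sf=T); qq=qnow()[0]; f1=-fo(qq)[0]; F0=hf()
    print('lev',lev,t,round(q,3),'->',round(qq,3),round(f1,2),'halt',round(F0,2),round(get_obs()['clock'],2))
    q=qq
    if t: lev+=.5
    if F0>9.5 or lev>12: break
E
```

```text
lev 9.0 False -0.035 -> 0.021 6.18 halt 7.09 23.56
lev 9.0 True 0.021 -> 0.056 6.57 halt 5.25 23.93
lev 9.5 True 0.056 -> 0.08 6.62 halt 5.69 24.31
lev 10.0 True 0.08 -> 0.103 6.66 halt 6.38 24.68
lev 10.5 True 0.103 -> 0.125 6.34 halt 5.77 25.06
lev 11.0 True 0.125 -> 0.147 5.86 halt 5.78 25.43
lev 11.5 True 0.147 -> 0.166 5.85 halt 5.79 25.81
lev 12.0 True 0.166 -> 0.184 6.01 halt 5.48 26.18
```

Run:
```python
from h import *
print(qnow(),hf())
f=eyes.grab_frame('top'); save(f,'t7.png'); np.savez('t7.npz',**{k:v for k,v in f.items() if k!='shot'})
g=eyes.grab_frame('scene'); save(g,'s7.png')
a=cv2.imread('pics/t7.png')[170:300,140:330];a0=cv2.imread('pics/t6.png')[170:300,140:330]
b=cv2.imread('pics/s7.png')[130:240,210:340]
cv2.imwrite('pics/t7c.png',np.vstack([cv2.resize(x,(608,int(608*x.shape[0]/x.shape[1]*.68)),interpolation=2) for x in (a0,a)]))
cv2.imwrite('pics/s7c.png',cv2.resize(b,None,fx=5,fy=5,interpolation=2))
```

```text
(np.float64(0.18092287317244926), np.float64(0.13985599689507136)) 6.124392852340106
```

View pics/t7c.png

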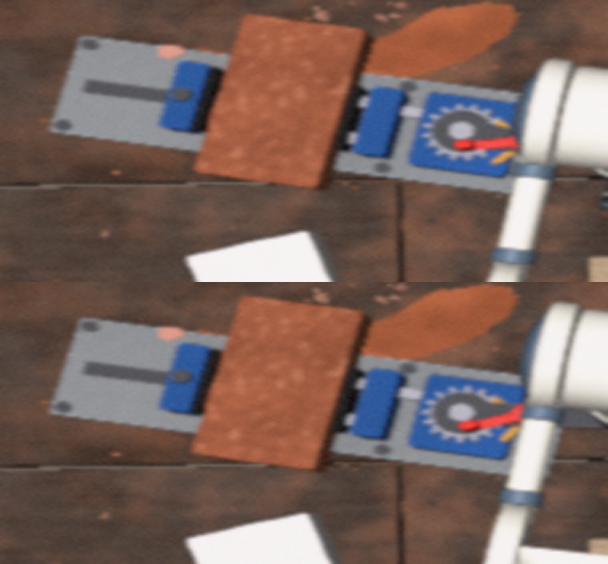

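View pics/s7c.png

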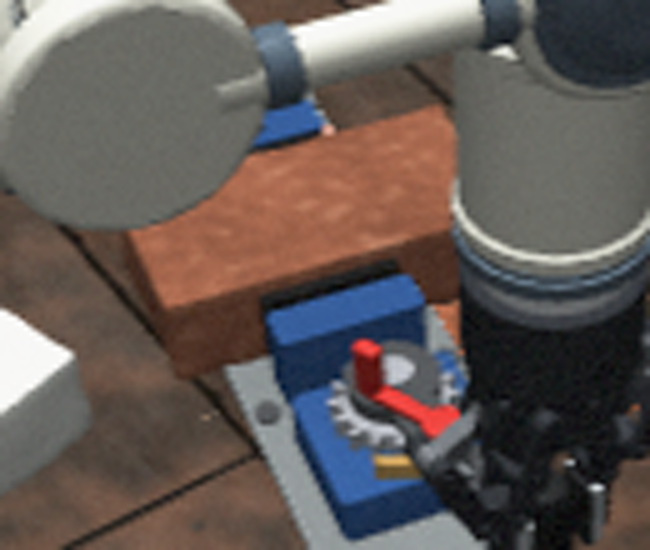

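Run:
```python
from h import *
f=dict(np.load('t7.npz')); im=f['img'][185:265,180:275]
cv2.imwrite('pics/t7d.png',cv2.resize(im[:,:,::-1],None,fx=7,fy=7,interpolation=3))
q=qnow()[0]; F0=hf(3)
t=seg(q+.03,feed=.03,sf=7.0); qq=qnow()[0]; f1=-fo(qq)[0]
print('F0',F0,t,round(q,3),'->',round(qq,3),round(f1,2),'halt',hf(),round(get_obs()['clock'],2))
```

```text
F0 6.167767881358742 True 0.18 -> 0.185 6.41 halt 6.0483261926679415 26.95
```

View pics/t7d.png

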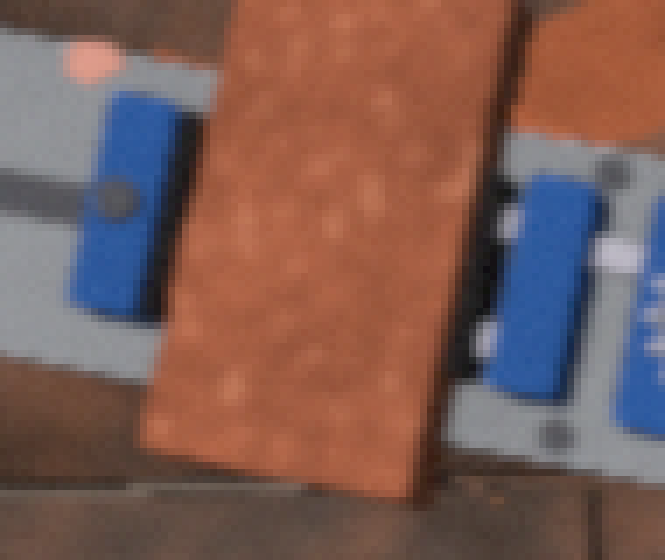

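Run:
```python
from h import *
for T in [8,10,12]:
    seg(.10,feed=.1); robot.hold(.1); q=qnow()[0]; F0=hf(3)
    t=seg(.195,feed=.03,sf=T); qq=qnow()[0]; f1=-fo(qq)[0]
    print('T',T,'F0',round(F0,2),t,round(q,3),'->',round(qq,4),round(f1,2),'halt',round(hf(),2),round(get_obs()['clock'],2))
    if not t: break
```

```text
T 8 F0 -0.13 True 0.104 -> 0.1789 6.01 halt 5.4 28.07
T 10 F0 0.54 False 0.103 -> 0.189 6.82 halt 6.87 29.31
```

Run:
```python
from h import *
q=.189; T=10.8
for i in range(4):
    seg(q-.085,feed=.12); robot.hold(.05); F0=hf(3)
    t=seg(q+.05,feed=.035,sf=T); qq=qnow()[0]; f1=-fo(qq)[0]
    print('T',T,'F0',round(F0,2),t,'->',round(qq,4),round(f1,2),'halt',round(hf(),2),round(get_obs()['clock'],2))
    q=qq
    if t: break
f=eyes.grab_frame('top'); save(f,'t8.png')
im=f['img'][185:265,180:275]
cv2.imwrite('pics/t8d.png',cv2.resize(im[:,:,::-1],None,fx=7,fy=7,interpolation=3))
```

```text
T 10.8 F0 1.0 False -> 0.2331 7.15 halt 7.62 30.6
T 10.8 F0 1.85 False -> 0.2781 7.71 halt 8.04 31.89
T 10.8 F0 1.9 False -> 0.3232 6.51 halt 7.81 33.18
T 10.8 F0 1.69 False -> 0.3684 7.46 halt 7.65 34.48
```

View pics/t8d.png

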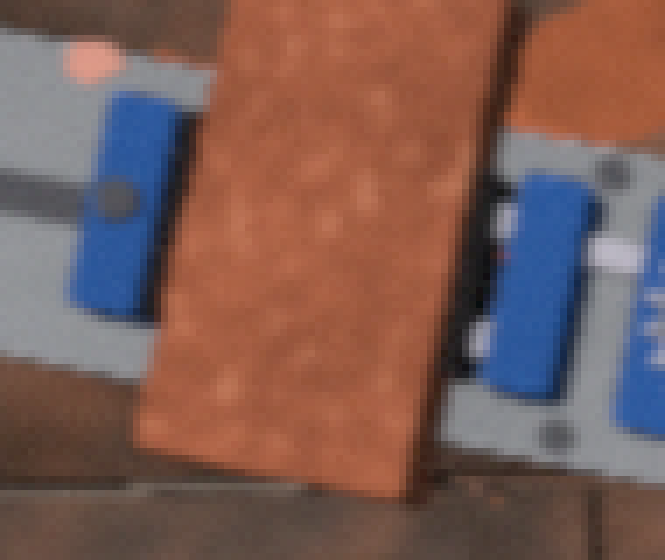

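Run:
```python
from h import *
q=.3684
for i in range(7):
    q+=.04
    seg(q,feed=.04); f1=-fo(q)[0]; F0=hf(4)
    print(round(q,3),round(qnow()[0],4),round(f1,2),'halt',round(F0,2),round(get_obs()['clock'],2))
    if F0>9.3: break
```

```text
0.408 0.404 6.25 halt 7.39 34.97
0.448 0.4434 7.66 halt 7.26 35.42
0.488 0.4817 8.83 halt 8.62 35.88
0.528 0.5201 8.99 halt 9.2 36.34
0.568 0.5583 11.52 halt 10.56 36.8
```

Run:
```python
from h import *
print(hf(8),qnow(),get_obs()['clock'])
seg(.46,feed=.12); robot.hold(.1); print('slack',hf(3),qnow()[0])
t=seg(.568,feed=.035,sf=11.5); print(t,qnow()[0],hf(5),get_obs()['clock'])
```

```text
10.602968494881559 (np.float64(0.5582196076410935), np.float64(0.14045808198633483)) 37.1333
slack 3.497242560006313 0.46158470360989057
False 0.559950812887321 10.898881705243486 38.425
```

Run:
```python
from h import *
seg(.585,feed=.03); print(hf(6),qnow()[0])
seg(.45,feed=.12); print('slack',hf(3))
robot.move_gripper(1.0); o=get_obs(); print(o['force'],o['clock'])
p=kpos(.45); robot.move_linear([p[0],p[1],.26],feed=.2)
robot.goto([.50,.0,.34],frame(.0))
f=wristframe(); save(f,'w9.png')
for n,h in {'ratchet_axis':.078,'knob_center':.105,'lever_tab':.1}.items():
    for r in spotter.place_of(n,f)[:1]:
        a,b=r['position']; print(n,round(r['p'],2),np.round([a,b]),np.round(toworld(f,a,b,h=h),4))
robot.set_joints([1.285,.091,1.231,0,1.82,-.057])
f=eyes.grab_frame('top'); save(f,'t9.png'); o=get_obs(); print(o['clock'],o['force'])
```

```text
11.543662000101188 0.5754913675005597
slack 2.578683477632224
[ 0.13684546 -0.02937418  0.19936024] 39.9333
ratchet_axis 0.89 [360.  98.] [0.5459 0.0741 0.078 ]
knob_center 0.57 [434. 270.] [ 0.5744 -0.0611  0.105 ]
lever_tab 0.75 [345. 121.] [0.5301 0.0612 0.1   ]
43.875 [ 0.57538987 -0.17933718  0.07675696]
```

View pics/w9.png

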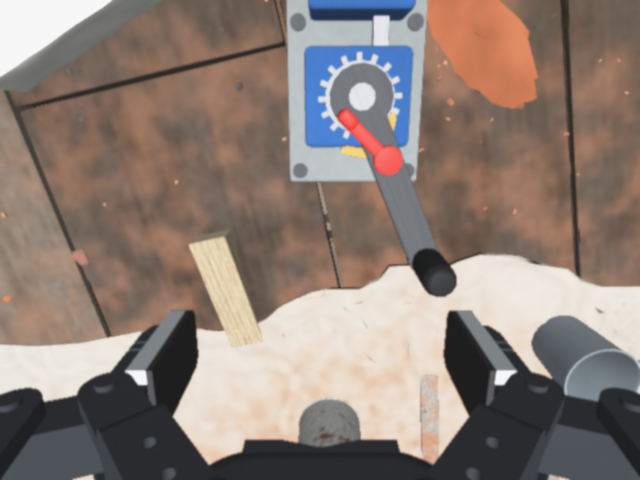

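View pics/t9.png

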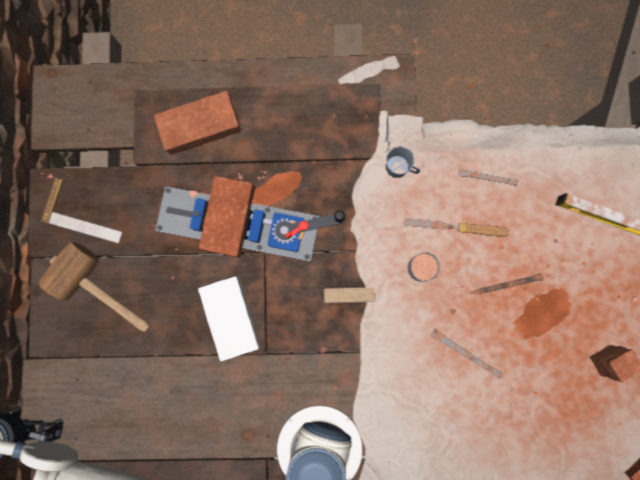

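Run:
```python
import cv2,numpy as np
a=cv2.imread('pics/t9.png')[185:265,180:275]
cv2.imwrite('pics/t9d.png',cv2.resize(a,None,fx=7,fy=7,interpolation=3))
```

```text
(no output)
```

View pics/t9d.png

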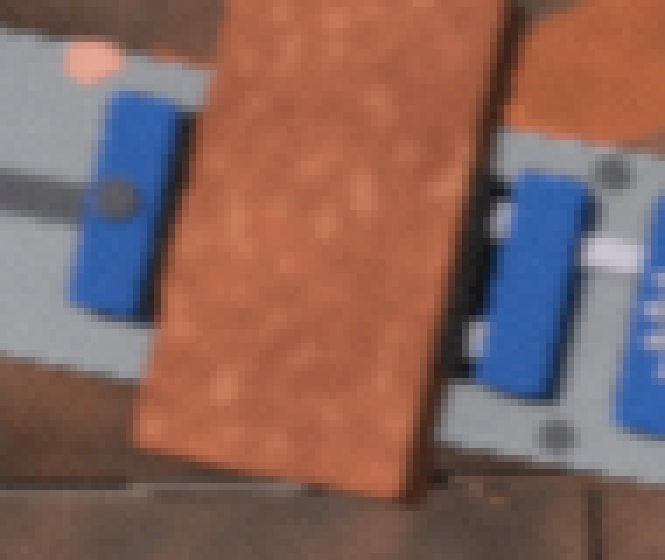

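The brick touches the tail pad on its left (crop about (170,200)) and the jaw pad on its right (crop about (470,280)), and it is whole. The jaw has moved further than in the previous picture, and the bystanders stand where they did.

```bash
python3 -c "
from h import *
robot.job_done(); print(get_obs()['clock'])"
```

```text
the job is handed in; nothing more can be done
the job is handed in; nothing more can be done
```

I flipped the red lever to tighten, clamped the brick firmly against the tail stop with two working strokes of the handle, let go, and handed the job in. The clock read about 44 s of the 67 allowed.

- **Lever:** I pushed it to the tightening stop and pushed it again to be sure. The second push also swung the handle about 0.17 rad in the - direction. By then the lever already looked set to tighten. I didn't measure the jaw there, but it closed normally on the next stroke.
- **Clamp force:** With the arm halted, the knob read about 6.5 N with the jaw free. It read about 7.5 N while pushing the brick and 11.5 N at the end. That is about 4.5 to 5 N above free, inside the 4 to 5 N asked for.
- **How sure that is:** The readings scatter by about 0.5 N. I couldn't sample the force during motion, so the comparison is between halted readings. My stop-force triggers started from an already loaded knob tripped too early, so I set them aside.
- **Last pictures:** The brick is whole and sits between both pads, the lever is on the tightening side, and the cup, tin and wedge look unmoved. The handle sprang back about 0.14 rad when unloaded; I took this as slack in the handle, because the jaw showed no retreat.

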